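# Locate the vial carrier on the sampler deck

### The job

Put the vial carrier flat on the loading deck, clear of the locators, and press one long side snugly, firmly but not hard, against both dowels. Then, still pressing lightly on both dowels, slide it along them until its short end bears just as snugly on the end stop, and leave it there, let go and fully home on all three points. Never force it against the locators, and leave the glassware and other things around it where they are.

Things in the scene. Friction and masses are not known exactly. Their poses are not given: they have to be found in the camera images.
- carrier: Loose vial carrier, 0.35-0.65 kg: aluminium plate 90 (x) x 130 (y, long) x 18 mm with a black round upright knob at its centre, 26 mm wide, 18 to 58 mm above the underside, and 4 amber capped vials fixed at the corners (20 mm wide, at x +-28, y +-48, tops at 40 mm). Origin: centre of underside. Stands on the bench. Same after a half turn. Gripped by the knob it can pivot about it under side load.
- deck: Fixed loading deck: low, smooth aluminium plate 170 (x) x 230 mm (y), top 12 mm above the bench. Origin: centre of underside. Two dowels stand along its +x side, the end stop at its -y end. Carrier fully home: its origin at x +5, y -25, z +12 mm in this frame, axes parallel. There is room to set the carrier down 10-30 mm clear of dowels and stop.
- dowel_left: Upright steel dowel, 16 mm in diameter, standing 24 mm above the deck top. Origin: centre of its foot, on the deck top, at x = +58, y = +27 mm in the deck's frame. Smooth, rigid; a bearing force of 5 to 12 N on it seats the carrier, more than 15 N bends it.
- dowel_right: The second dowel, the same (5 to 12 N on each dowel), at x = +58, y = -55 mm in the deck's frame. The carrier's long side spans both dowels only while its leading end is within 35 mm of the end stop's nose.
- end_stop: End stop: a steel block, 36 mm wide and 24 mm high, with a round nose of 8 mm radius towards +y. Origin: axis of the nose, on the deck top, at x = +5, y = -98 mm in the deck's frame, so the nose's front is at y = -90 mm. Rigid; a bearing force of 5 to 12 N on it seats the carrier, more than 15 N bends it.
- spare_vial: Bystander: a small capped amber vial, 22 mm wide, 46 mm high, standing loose on the deck's corner at about x = -66, y = +99 mm in the deck's frame. Origin: centre of its foot.
- vial_near: Bystander: the same kind of vial, standing on the bench beyond the carrier.
- beaker: Bystander: glass beaker 68 mm wide, 85 mm high, near the robot. Origin: centre of its foot.
- reagent_bottle: Bystander: large amber bottle, 90 mm wide, 200 mm high, blue cap, at the far side. Origin: centre of its foot.
- small_bottle: Bystander: amber bottle 60 mm wide, 130 mm high, black cap, at the far left. Origin: centre of its foot.
- flask: Bystander: conical flask 76 mm wide, 108 mm high, on a low blue stirrer at the far right. Origin: centre of its foot.
- spatula: Bystander: steel spatula, 170 mm long, lying at the left. Origin: its middle, on the bench.
Things that resemble listed ones, but are neither listed nor needed, are in the scene too. What is shaped like the carrier but pink or yellow is not meant.

How it is judged (in metres and radians):
On the way, in this order (a step that is already met when the one before it is completed fails the run):
1. the carrier is flat on the deck, clear of the dowels and the end stop (z of carrier in the frame of deck between 0.0095 and 0.0145 m and angle between carrier's own z axis and vertical below 0.04 rad and contact force between carrier and deck above 0.5 N and contact force between carrier and dowel_left below 0.1 N and contact force between carrier and dowel_right below 0.1 N and contact force between carrier and end_stop below 0.1 N and x of carrier in the frame of deck between -0.05 and 0.004 m and y of carrier in the frame of deck between -0.02 and 0.07 m), for 0.1 s.
2. its long side is pressed on both dowels at once with 4 N or more each, while it is still clear of the end stop (contact force between carrier and dowel_left above 4 N and contact force between carrier and dowel_right above 4 N and contact force between carrier and end_stop below 0.1 N and angle between the y axis of carrier and the y axis of deck, either way round below 0.03 rad), for 0.2 s.
3. its short end is pressed on the end stop with 4 N or more, with the long side still bearing on both dowels (contact force between carrier and end_stop above 4 N and contact force between carrier and dowel_left above 0.5 N and contact force between carrier and dowel_right above 0.5 N and x of carrier in the frame of deck above 0.003 m and angle between the y axis of carrier and the y axis of deck, either way round below 0.03 rad), for 0.2 s.
At the end, for the whole second after the job is handed in: The carrier lies flat and at rest on the deck, let go, fully home: within 2 mm of touching the two dowels and within 2 mm of the end stop, square to the deck within 0.025 rad (x of carrier in the frame of deck between 0.003 and 0.007 m and y of carrier in the frame of deck between -0.027 and -0.023 m and z of carrier in the frame of deck between 0.0095 and 0.0145 m and angle between the y axis of carrier and the y axis of deck, either way round below 0.025 rad and angle between carrier's own z axis and vertical below 0.03 rad and linear speed of carrier below 0.01 m/s).
It fails at once if a dowel or the end stop is loaded with more than 15 N (contact force between carrier and dowel_left above 15 N or contact force between carrier and dowel_right above 15 N or contact force between carrier and end_stop above 15 N).
It fails at once if a bystander is moved by more than 30 mm (distance of any of spare_vial, vial_near, beaker, reagent_bottle, small_bottle, flask, spatula from where it was at the start of the episode above 0.03 m).
It fails at once if a bystander is tipped over (angle between any of spare_vial, vial_near, beaker, reagent_bottle, small_bottle, flask's own z axis and vertical above 0.7 rad).
It also fails if it takes over 72 s, if anything falls off the work surface, if the arm or the gripper's body presses on something with over 40 N, if the wrist force passes 120 N, or if a joint passes its speed limit or range.

### The arm

A 7-joint arm with a two-finger parallel gripper is mounted at the origin on the work surface. World frame = base frame: x ahead of the robot, y to its left, z up, the work surface at z = 0. Lengths are in mm, angles in rad, forces in N, time in s.
With the tool pointing down it reaches from about 400 to 850 mm from the base axis. Payload 4.5 kg.
Tool frame: the origin (TCP) lies midway between the tips of the shut fingers; the grasp point (between the pads) lies 19 mm behind it; z points along the fingers, y is the line along which they close (so a half turn about z gives the same grasp; the last joint's range is limited). The gripper opens to 88 mm and grips with 3 to 60 N. Pads are 18 mm wide; open, the fingers measure 123 mm over their backs; the gripper's body (75 mm by 187 mm) begins 45 mm behind the grasp point.
Start: joints at [1.374, 0.689, -0.195, 1.565, 0.157, 0.902, -0.215], TCP at [143.001, -608.444, 238.743] pointing down, gripper open.
Joint ranges: [-3.01, 3.01], [-0.46, 2.08], [-1.47, 1.51], [0.13, 2.56], [-1, 4.14], [0.04, 2.09], [-2.66, 2.66]. Speed limits (rad/s): [2.57, 2.57, 3.14, 3.14, 3.14, 3.14, 3.14].

### API

Orientations are given as a unit quaternion [x, y, z, w].
In Python, from workcell import r gives the robot as it stands. The module is installed in compiled form; this text tells all that it offers.
- The arm moves only by the tool arm_command, never from a script. Its argument "steps" is a list of rows, each an object with "linear": the shift along the tool's x, y, z in units of 30 mm (1.0 is 30 mm), a list of three; "turn": the turn about the tool's z in degrees; "jaw": the opening, from 0 (shut) to 1 (fully open). A call has 1 to 12 rows; each row shifts and turns the commanded pose from where the row before left it, along the tool's axes as they then stand; what a row does not reach is not made up. A row lasts 1/8 s, in which the tool goes at most 62.5 mm and 10.7 degrees, less where a joint would pass 70% of its speed; a pose out of reach is approached as far as the arm can. A call is refused whole if a number of a shift passes 1 or a number of a turn 10.7, either way. A call with a gripper value outside its range is refused whole. The fingers move at their own pace and stop on an object; the grip force is fixed at half the most. Time passes only in rows, so rows that do not move let the fingers close. It gives the time, the measured TCP pose, the force, the opening and the grip force at its end, in the units of the state.
- r.get_state(): the state, without advancing time (a new reading comes with each control period).
- r.read_camera(name): name is "side" or "top" or "wrist"; returns the picture (480x640x3 uint8, red, green, blue); there is no depth.
- r.camera_params(name): a dict with "intrinsics" (3x3 intrinsics, pixels), "dist" ([k1, k2, p1, p2, k3] as OpenCV has them; the pictures are not rectified), "xyz" and "attitude" of the camera in the world. Camera axes: x right, y down, z forward; pixel columns grow to the right and rows downward; lengths in mm; the calibration is good to about 2 mm. A picture is of the moment at which its call begins: read the wrist's pose just before it. camera_params takes no time and is no camera call; for the wrist camera it gives the pose at the moment of the call.
- r.sign_off(): hands the job in; it is judged then, once.
The state is a dict: "time": time; "joints": joint angles; "dq": joint speeds; "tau": joint torques, N m; "ee_pos": TCP position; "orientation": TCP orientation; "contact_force": force on the tool from outside, world axes, zero at the start; "ft_torque": the same for the moment, N m; "finger_gap": finger opening in mm; "grip_force": force on a finger pad.
Only numpy, scipy, OpenCV 4.12 (cv2) and the standard library are available. Lean on these libraries where they do the work, as an engineer would, in place of code of your own. Each camera call takes 0.05 s, during which the arm holds its last target. There are 200 camera calls.

## Working session

There is one attempt and no reset: what is moved stays moved. The work goes in short steps, Python scripts to look and compute and a tool call to move; the robot and the scene stay as the last step left them, time stands still between calls to the robot, and variables do not carry over. Pictures are saved under pics/ and viewed, at most 10 in all, crops included, and the job is handed in when it is done.

Besides the shell and the picture viewer there is one more tool, called as name([rows], argument=value, ...), one row to a line, values as JSON. arm_command: Moves the arm, as the interface text tells. Its arguments: {"type":"object","properties":{"steps":{"type":"array"}},"required":["steps"]}

```bash
mkdir -p pics; python3 - <<'E'
from workcell import r
import cv2
s=r.get_state();print(s)
for n in("top","side"):
    p=r.camera_params(n);print(n,p)
    cv2.imwrite(f"pics/{n}0.png",r.read_camera(n)[:,:,::-1])
print(r.camera_params("wrist"))
E
```

```text
{'time': 0.0, 'joints': array([ 1.37378837,  0.68997966, -0.19451656,  1.56633837,  0.15729155,
        0.90251785, -0.21508566]), 'dq': array([ 9.74593909e-04, -1.64621538e-03, -9.19458110e-05, -6.02591148e-05,
       -6.66035697e-04,  2.86438198e-04, -1.00527539e-03]), 'tau': array([ 4.39632049e-04, -5.27563584e+01, -1.26644455e+00, -1.53430098e+01,
       -5.25140378e-02,  6.64014588e-03,  1.82643021e-04]), 'ee_pos': array([ 142.78529573, -607.81625588,  237.91431788]), 'orientation': array([ 9.93342464e-01,  1.15195019e-01, -1.70644089e-04, -9.10205209e-04]), 'contact_force': array([ 0.84453477, -0.17420451,  0.52945167]), 'ft_torque': array([-0.01320693, -0.02566368, -0.03715908]), 'grip_force': 0.0, 'finger_gap': 88.0077427774139}
top {'intrinsics': array([[445.84811077,   0.        , 319.98596755],
       [  0.        , 445.84811077, 241.12256265],
       [  0.        ,   0.        ,   1.        ]]), 'dist': array([-0.02497263,  0.        ,  0.        ,  0.        ,  0.        ]), 'xyz': array([ 397.38715982,   -5.1401461 , 1277.84070996]), 'attitude': array([ 0.71477787, -0.69775247,  0.0294121 , -0.03700008])}
side {'intrinsics': array([[526.93508192,   0.        , 315.95399365],
       [  0.        , 526.93508192, 242.48705525],
       [  0.        ,   0.        ,   1.        ]]), 'dist': array([-0.0768544,  0.       ,  0.       ,  0.       ,  0.       ]), 'xyz': array([ 17.41267356, 614.79328943, 936.51080368]), 'attitude': array([-0.32803126,  0.87504068, -0.33567595,  0.11841016])}
{'intrinsics': array([[396.21571648,   0.        , 327.30054936],
       [  0.        , 396.21571648, 238.80280374],
       [  0.        ,   0.        ,   1.        ]]), 'dist': array([-0.07521087,  0.        ,  0.        ,  0.        ,  0.        ]), 'xyz': array([ 211.31656652, -592.57062558,  383.79735108]), 'attitude': array([ 0.77637487, -0.61507439, -0.08597905,  0.10739251])}
```

View pics/top0.png

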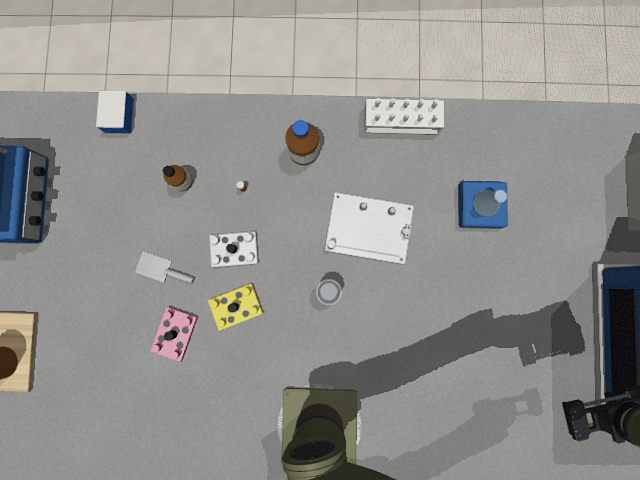

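View pics/side0.png

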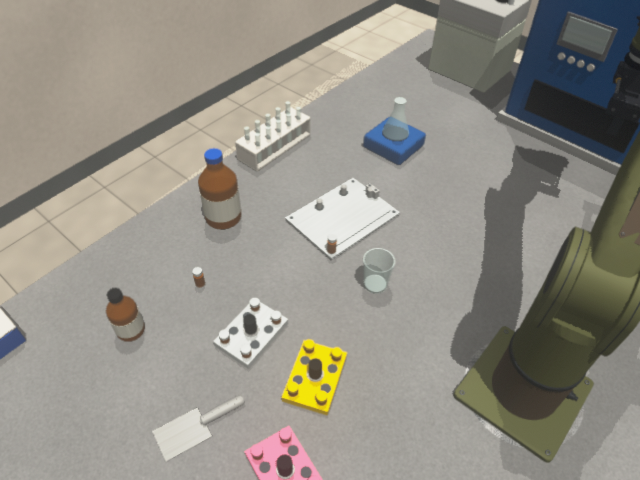

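The top view shows three things shaped like the carrier: silver at (233,249), yellow at (235,307) and pink at (172,335). The silver one fits the description. The deck is at (370,228), with dowels at about (363,206) and (391,211), the stop at (406,231) and the spare vial at (331,243).

```bash
cat > h.py <<'E'
from workcell import r
import cv2, numpy as np
from scipy.spatial.transform import Rotation as R
def ray(n,uv,p=None):
    p=p or r.camera_params(n)
    q=cv2.undistortPoints(np.array(uv,float).reshape(-1,1,2),p["intrinsics"],p["dist"]).reshape(-1,2)
    d=R.from_quat(p["attitude"]).apply(np.c_[q,np.ones(len(q))])
    return p["xyz"],d
def plane(n,uv,z,p=None):
    c,d=ray(n,uv,p); return c+d*((z-c[2])/d[:,2])[:,None]
def tri(a,b):
    (c1,d1),(c2,d2)=a,b; d1=d1[0];d2=d2[0]
    t=np.linalg.lstsq(np.c_[d1,-d2],c2-c1,rcond=None)[0]
    p1=c1+d1*t[0];p2=c2+d2*t[1]; return (p1+p2)/2,np.linalg.norm(p1-p2)
def blob(im,roi,mask):  # largest contour in roi
    x,y,w,h=roi; m=np.zeros(im.shape[:2],np.uint8); m[y:y+h,x:x+w]=mask[y:y+h,x:x+w]*255
    c,_=cv2.findContours(m,cv2.RETR_EXTERNAL,cv2.CHAIN_APPROX_NONE); return max(c,key=cv2.contourArea)
def white(im): 
    h=cv2.cvtColor(im,cv2.COLOR_RGB2HSV); return (h[...,2]>175)&(h[...,1]<40)
def dark(im): return im.max(2)<70
def cen(c): m=cv2.moments(c); return m["m10"]/m["m00"],m["m01"]/m["m00"]
E
python3 - <<'E'
from h import *
t=cv2.imread("pics/top0.png")[:,:,::-1].copy();s=cv2.imread("pics/side0.png")[:,:,::-1].copy()
for nm,ro,rs,z in(("carrier",(200,222,66,54),(208,290,86,80),18),("deck",(318,185,102,85),(280,172,125,88),12)):
    pt=[]
    for n,im,roi in(("top",t,ro),("side",s,rs)):
        c=blob(im,roi,white(im)); b=cv2.minAreaRect(c)
        if n=="side":
            e=cv2.approxPolyDP(cv2.convexHull(c),9,True).reshape(-1,2)
            print(nm,"side poly",e.tolist(),"->",plane(n,e,z)[:,:2].round().tolist()); continue
        w=plane(n,cv2.boxPoints(b),z); print(nm,w[:,:2].round(1).tolist(),"cen",w.mean(0).round(1))
        for i in (0,1): d=w[i+1]-w[i]; print(" edge",np.linalg.norm(d).round(1),np.degrees(np.arctan2(d[1],d[0])).round(1))
kt=cen(blob(t,(222,238,22,22),dark(t)));c=blob(s,(238,305,24,32),dark(s));ks=cen(c)
print(kt,ks,cv2.boundingRect(c),tri(ray("top",kt),ray("side",ks)))
big=cv2.resize(t[180:290,190:430],None,fx=3.3,fy=3.3,interpolation=cv2.INTER_CUBIC)
cv2.imwrite("pics/crop.png",big[:,:,::-1])
E
```

```text
carrier [[527.0, 328.3], [540.2, 196.8], [449.6, 186.4], [436.3, 317.0]] cen [488.3 257.1  18. ]
 edge 132.2 -84.3
 edge 91.2 -173.4
carrier side poly [[256, 297], [288, 319], [247, 364], [213, 340]] -> [[537.0, 191.0], [448.0, 186.0], [437.0, 316.0], [527.0, 323.0]]
deck [[490.8, -3.0], [660.6, -27.1], [626.8, -258.8], [458.1, -231.9]] cen [ 559.1 -130.2   12. ]
 edge 171.5 -8.1
 edge 234.2 -98.3
deck side poly [[399, 212], [331, 257], [285, 217], [352, 177]] -> [[458.0, -230.0], [492.0, -6.0], [658.0, -30.0], [627.0, -256.0]]
(231.47246376811594, 248.02318840579707) (250.01246105919003, 327.9937694704049) (245, 324, 11, 9) (array([488.31561328, 258.04971545,  26.70653299]), np.float64(3.3072085298861436))
```

View pics/crop.png

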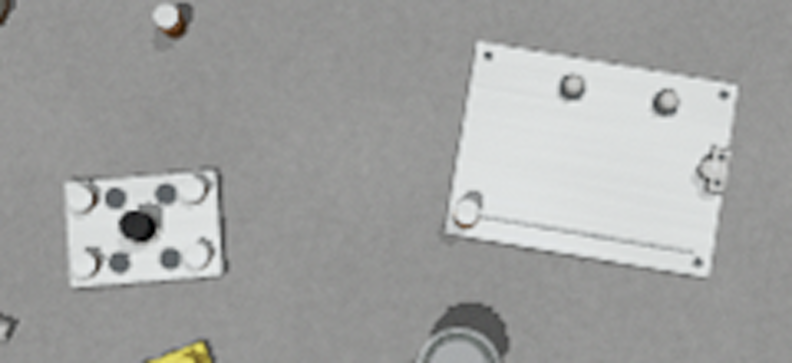

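Close crop confirms the silver carrier, with a black knob and amber vials with white caps. It is at about (487,256) with yaw near +6°. The deck is at about (558,-130) with yaw near -8°. Next I'll move over to look at both with the wrist camera.

arm_command([
  {"linear":[0,0,0],"turn":7.3,"jaw":0.7},
  {"linear":[1,-0.95,0],"turn":0,"jaw":0.7},
  {"linear":[1,-0.95,0],"turn":0,"jaw":0.7},
  {"linear":[1,-0.95,0],"turn":0,"jaw":0.7},
  {"linear":[1,-0.95,0],"turn":0,"jaw":0.7},
  {"linear":[1,-0.95,0],"turn":0,"jaw":0.7},
  {"linear":[1,-0.95,0],"turn":0,"jaw":0.7},
  {"linear":[1,-0.95,0],"turn":0,"jaw":0.7},
  {"linear":[1,-0.95,0],"turn":0,"jaw":0.7},
  {"linear":[1,-0.95,0],"turn":0,"jaw":0.7},
  {"linear":[1,-0.95,0],"turn":0,"jaw":0.7},
  {"linear":[0.6,-0.95,0],"turn":0,"jaw":0.7},
])

```text
time: 1.6
ee_pos: [428.3, -262.2, 238.5]
orientation: [0.999, 0.052, 0.0, -0.0]
contact_force: [-0.5, -0.0, -0.4]
finger_gap: 61.6
grip_force: 0.0
```

arm_command([
  {"linear":[0,-1,0],"turn":0,"jaw":0.7},
  {"linear":[0,-1,0],"turn":0,"jaw":0.7},
  {"linear":[0,-1,0],"turn":0,"jaw":0.7},
  {"linear":[0,0,0],"turn":0,"jaw":0.7},
  {"linear":[0,0,0],"turn":0,"jaw":0.7},
])

```text
time: 2.22
ee_pos: [417.8, -175.2, 238.7]
orientation: [0.999, 0.051, 0.0, 0.0]
contact_force: [1.2, 0.1, 0.5]
finger_gap: 61.9
grip_force: 0.0
```

```bash
python3 - <<'E'
from h import *
s=r.get_state();p=r.camera_params("wrist");im=r.read_camera("wrist")
print(s["time"],s["ee_pos"],s["orientation"],p["xyz"],p["attitude"],R.from_quat(p["attitude"]).apply([0,0,1]))
cv2.imwrite("pics/w1.png",im[:,:,::-1]); import pickle; pickle.dump(p,open("w1.pkl","wb"))
E
```

```text
2.225 [ 417.76350739 -175.19065793  238.71406957] [9.98681749e-01 5.13283196e-02 7.74293474e-05 4.01682561e-04] [ 487.67965665 -168.3985402   384.51941366] [ 0.73529044 -0.66366778 -0.09178062  0.10231992] [-0.27078369 -0.02864604 -0.9622139 ]
```

View pics/w1.png

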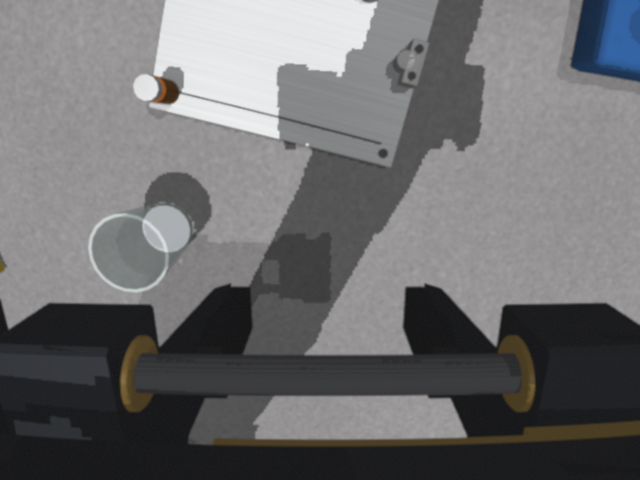

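The wrist view shows the stop at (410,65), the spare vial at (155,88) and the beaker at (130,250). The dowels are above the frame, so I'll move forward.

arm_command([
  {"linear":[1,-0.4,0],"turn":0,"jaw":0.7},
  {"linear":[1,-0.4,0],"turn":7,"jaw":0.7},
  {"linear":[1,-0.4,0],"turn":7,"jaw":0.7},
  {"linear":[1,0,0],"turn":0,"jaw":0.7},
  {"linear":[0.5,0,0],"turn":0,"jaw":0.7},
  {"linear":[0,0,0],"turn":0,"jaw":0.7},
  {"linear":[0,0,0],"turn":0,"jaw":0.7},
])

```text
time: 3.15
ee_pos: [548.6, -139.8, 238.5]
orientation: [0.997, -0.071, -0.001, 0.0]
contact_force: [-0.0, 0.6, -0.3]
finger_gap: 61.5
grip_force: 0.0
```

```bash
python3 - <<'E'
from h import *
s=r.get_state();p=r.camera_params("wrist");im=r.read_camera("wrist")
print(s["time"],s["ee_pos"],s["orientation"],s["contact_force"])
cv2.imwrite("pics/w2.png",im[:,:,::-1]); import pickle; pickle.dump(p,open("w2.pkl","wb"))
E
```

```text
3.15 [ 548.63164341 -139.8475731   238.4512762 ] [ 9.97471553e-01 -7.10639606e-02 -6.28472702e-04  1.41476000e-04] [-0.04803229  0.59548756 -0.31673441]
```

View pics/w2.png

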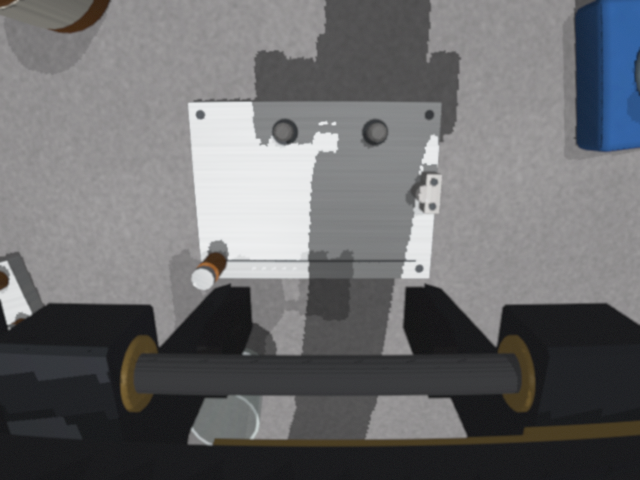

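The deck is fully visible: corners near (189,101), (441,102), (429,278) and (201,278), dowel tops near (285,131) and (375,131), stop near (425,193).

```bash
cat > m.py <<'E'
from h import *
import pickle
p=pickle.load(open("w2.pkl","rb"));im=cv2.imread("pics/w2.png")
g=cv2.GaussianBlur(cv2.cvtColor(im,cv2.COLOR_BGR2GRAY),(3,3),0).astype(float)
gy=np.abs(cv2.Sobel(g,cv2.CV_64F,0,1));gx=np.abs(cv2.Sobel(g,cv2.CV_64F,1,0))
def fit(pts,z=12):
    w=plane("w",pts,z,p)[:,:2].astype(np.float32)
    v=cv2.fitLine(w,cv2.DIST_HUBER,0,.3,.01).ravel()
    n=np.array([-v[1],v[0]]);res=np.abs((w-v[2:])@n); 
    w=w[res<2]; v=cv2.fitLine(w,cv2.DIST_HUBER,0,.3,.01).ravel(); a=np.degrees(np.arctan2(v[1],v[0]))%180
    return v,a,len(w)
far=fit([(u,97+gy[97:107,u].argmax()) for u in range(262,430)])
near=fit([(u,271+gy[271:285,u].argmax()) for u in range(235,420)])
L=fit([(185+12*(v-101)/177-5+gx[v,int(180+12*(v-101)/177):int(192+12*(v-101)/177)].argmax(),v) for v in range(112,255)])
Rr=fit([(int(441-12*(v-101)/177)-7+gx[v,int(441-12*(v-101)/177)-7:int(441-12*(v-101)/177)+8].argmax(),v) for v in list(range(110,165))+list(range(220,272))])
for n,f in zip(("far","near","L","R"),(far,near,L,Rr)): print(n,f[0].round(3),round(float(f[1]),2),f[2])
def X(a,b): return np.linalg.solve(np.c_[a[0][:2],-b[0][:2]],b[0][2:]-a[0][2:])[0]*a[0][:2]+a[0][2:]
c=np.array([X(far,L),X(far,Rr),X(near,Rr),X(near,L)]);print(c.round(1).tolist(),"cen",c.mean(0).round(1))
print("sides",[np.linalg.norm(c[i]-c[(i+1)%4]).round(1) for i in range(4)])
t=cv2.imread("pics/top0.png")
def circ(img,x,y,h,rr):
    k=6; q=cv2.resize(cv2.cvtColor(img[y-h:y+h,x-h:x+h],cv2.COLOR_BGR2GRAY),None,fx=k,fy=k,interpolation=cv2.INTER_CUBIC)
    C=cv2.HoughCircles(q,cv2.HOUGH_GRADIENT_ALT,1.5,20,param1=120,param2=.5,minRadius=int(rr*k*.7),maxRadius=int(rr*k*1.4))
    return None if C is None else (C.reshape(-1,3)[:4]/k+[x-h-.42,y-h-.42,0]).round(1)
for a,b in(((285,131),(363,206)),((375,131),(391,211))):
    A=circ(im,*a,22,9.5);B=circ(t,*b,9,3);print(A,B)
    if A is not None: print(" on z36:",plane("w",A[:,:2],36,p)[:,:2].round(1).tolist())
    if B is not None: print(" top z36",plane("top",B[:,:2],36)[:,:2].round(1).tolist())
    if A is not None and B is not None: print(" tri",tri(ray("w",A[0,:2],p),ray("top",B[0,:2])))
e=cv2.resize(im[90:290,180:450],None,fx=2.9,fy=2.9,interpolation=cv2.INTER_CUBIC);cv2.imwrite("pics/w2c.png",e)
E
python3 m.py
```

```text
far [ 1.43000e-01  9.90000e-01  6.37940e+02 -1.73135e+02] 81.81 168
near [ 1.42000e-01  9.90000e-01  4.73152e+02 -1.28366e+02] 81.83 177
L [ 9.90000e-01 -1.44000e-01  5.85009e+02 -1.81390e+01] 171.74 143
R [ 9.90000e-01 -1.43000e-01  5.45502e+02 -2.43651e+02] 171.8 95
[[658.7000122070312, -28.799999237060547], [626.0999755859375, -255.3000030517578], [458.3999938964844, -231.10000610351562], [490.8999938964844, -4.5]] cen [ 558.5 -129.9]
sides [np.float32(228.8), np.float32(169.4), np.float32(229.0), np.float32(169.5)]
[[284.3 131.1  12.6]] [[363.3 205.8   3.2]]
 on z36: [[620.1, -113.6]]
 top z36 [[617.1, -109.9]]
 tri (array([ 620.30130374, -111.56638264,   17.21147497]), np.float64(0.21880183184933502))
None [[392.1 209.8   3. ]]
 top z36 [[607.6, -191.1]]
```

View pics/w2c.png

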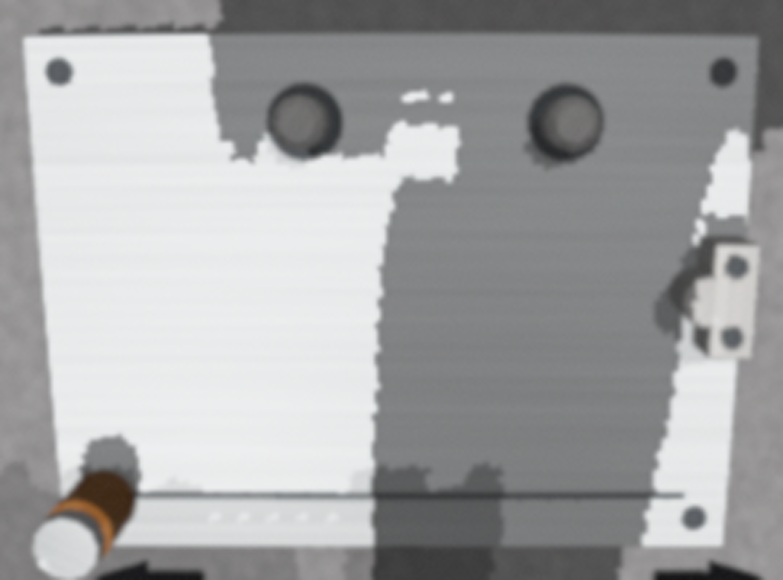

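Deck centre is (558.5,-129.9) with yaw -8.2°. Its measured size of 229x169.5 matches at z=12, and the left dowel was found where predicted. Now I'll go over the carrier.

arm_command([
  {"linear":[-0.4,-1,0],"turn":0,"jaw":0.7},
  {"linear":[-0.4,-1,0],"turn":0,"jaw":0.7},
  {"linear":[-0.4,-1,0],"turn":0,"jaw":0.7},
  {"linear":[-0.4,-1,0],"turn":0,"jaw":0.7},
  {"linear":[-0.4,-1,0],"turn":0,"jaw":0.7},
  {"linear":[-0.4,-1,0],"turn":0,"jaw":0.7},
  {"linear":[-0.4,-1,0],"turn":0,"jaw":0.7},
  {"linear":[-0.4,-1,0],"turn":0,"jaw":0.7},
  {"linear":[-0.4,-1,0],"turn":0,"jaw":0.7},
  {"linear":[-0.4,-1,0],"turn":0,"jaw":0.7},
  {"linear":[-0.4,-1,0],"turn":0,"jaw":0.7},
  {"linear":[-0.4,-1,0],"turn":0,"jaw":0.7},
])

```text
time: 4.7
ee_pos: [456.9, 237.9, 238.9]
orientation: [0.997, -0.071, -0.0, 0.0]
contact_force: [0.0, 0.5, 0.0]
finger_gap: 61.5
grip_force: 0.0
```

arm_command([
  {"linear":[0,-0.5,0],"turn":-7,"jaw":0.7},
  {"linear":[0,0,0],"turn":-7,"jaw":0.7},
  {"linear":[0,0,0],"turn":0,"jaw":0.7},
  {"linear":[0,0,0],"turn":0,"jaw":0.7},
])

```text
time: 5.2
ee_pos: [459.6, 251.7, 238.8]
orientation: [0.999, 0.05, -0.0, 0.0]
contact_force: [-0.2, 0.4, 0.3]
finger_gap: 61.6
grip_force: 0.0
```

```bash
python3 - <<'E'
from h import *
s=r.get_state();p=r.camera_params("wrist");im=r.read_camera("wrist")
print(s["time"],s["ee_pos"],s["orientation"],s["contact_force"])
cv2.imwrite("pics/w3.png",im[:,:,::-1]); import pickle; pickle.dump(p,open("w3.pkl","wb"))
E
```

```text
5.2 [459.61929565 251.70306191 238.81087148] [ 9.98738140e-01  5.02204280e-02 -5.21700845e-05  1.81143025e-04] [-0.24217268  0.38610154  0.33828911]
```

View pics/w3.png

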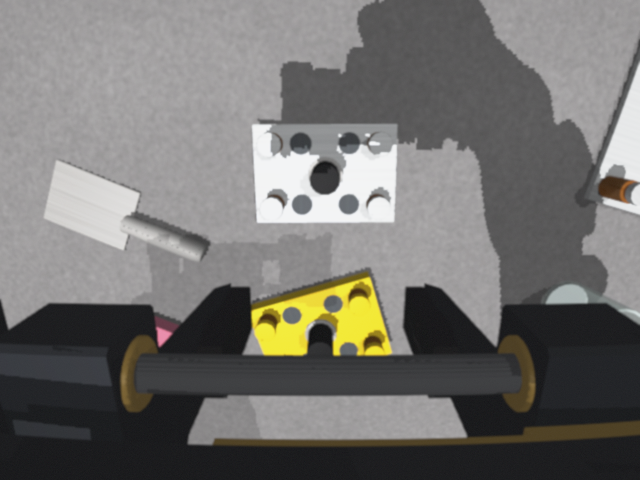

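The silver carrier is centred near (325,174), with corners near (253,125), (397,124), (395,222) and (257,222). The knob top is at (325,177).

```bash
python3 - <<'E'
from h import *
import pickle
p=pickle.load(open("w3.pkl","rb"));im=cv2.imread("pics/w3.png")
g=cv2.GaussianBlur(cv2.cvtColor(im,cv2.COLOR_BGR2GRAY),(3,3),0).astype(float)
gy=np.abs(cv2.Sobel(g,cv2.CV_64F,0,1));gx=np.abs(cv2.Sobel(g,cv2.CV_64F,1,0))
def fit(pts):
    w=plane("w",pts,18,p)[:,:2].astype(np.float32)
    v=cv2.fitLine(w,cv2.DIST_HUBER,0,.3,.01).ravel();return v,np.degrees(np.arctan2(v[1],v[0]))%180
far=fit([(u,120+gy[120:129,u].argmax()) for u in range(290,390)])
near=fit([(u,217+gy[217:227,u].argmax()) for u in range(265,388)])
L=fit([(249+gx[v,249:261].argmax(),v) for v in range(132,216)])
Q=fit([(390+gx[v,390:402].argmax(),v) for v in range(132,216)])
def X(a,b): return np.linalg.solve(np.c_[a[0][:2],-b[0][:2]],b[0][2:]-a[0][2:])[0]*a[0][:2]+a[0][2:]
c=np.array([X(far,L),X(far,Q),X(near,Q),X(near,L)])
print([f[1].round(2) for f in(far,near,L,Q)],"cen",c.mean(0),[np.linalg.norm(c[i]-c[(i+1)%4]).round(1) for i in range(4)])
m=(im.max(2)<45);k=blob(im,(300,155,50,45),m);k0=cen(k);print(k0,cv2.boundingRect(k),plane("w",[k0],50,p))
t=cv2.imread("pics/top0.png");kt=cen(blob(t,(222,238,22,22),t.max(2)<50));print(kt,tri(ray("w",[k0],p),ray("top",[kt])))
E
```

```text
[np.float32(96.59), np.float32(95.74), np.float32(6.13), np.float32(5.91)] cen [487.54205 256.35748] [np.float32(130.9), np.float32(91.4), np.float32(130.5), np.float32(89.5)]
(323.02464332036317, 167.1958495460441) (314, 162, 22, 11) [[496.91587206 258.43483715  50.        ]]
(231.53636363636363, 248.12727272727273) (array([491.85258732, 259.82278126,  15.57559395]), np.float64(4.359609037790524))
```

```bash
python3 - <<'E'
from h import *
import pickle
p=pickle.load(open("w3.pkl","rb"));im=cv2.imread("pics/w3.png");t=cv2.imread("pics/top0.png");s=cv2.imread("pics/side0.png")
for th in(60,75):
    k=blob(im,(305,152,40,48),im.max(2)<th);(x,y),rad=cv2.minEnclosingCircle(k)
    a=blob(t,(220,236,24,24),t.max(2)<th);bs=blob(s,(238,305,24,32),s.max(2)<th+10)
    print(th,(x,y,rad),cv2.boundingRect(k),plane("w",[(x,y)],58,p).round(1),"top",cv2.boundingRect(a),cv2.fitEllipse(a),"side",cv2.boundingRect(bs))
    S=cv2.boundingRect(bs);u=(S[0]+S[2]/2,S[1]+5)   # knob top disc in the side view
    print(tri(ray("w",[(x,y)],p),ray("side",[u])))
E
```

```text
60 (325.7631530761719, 176.2894744873047, 15.062529563903809) (313, 162, 25, 30) [[490.5 255.5  58. ]] top (227, 244, 10, 9) ((231.4925079345703, 248.1580810546875), (7.5804948806762695, 9.645280838012695), 109.68603515625) side (245, 324, 11, 9)
(array([486.57097265, 255.73693638,  21.85532687]), np.float64(1.3525833394073343))
75 (324.5, 176.72579956054688, 15.923377990722656) (311, 161, 28, 32) [[490.1 256.5  58. ]] top (226, 244, 11, 9) ((231.3565673828125, 248.0102996826172), (7.703550338745117, 10.016822814941406), 112.55765533447266) side (244, 314, 12, 20)
(array([488.61778348, 254.86711285,  54.12680571]), np.float64(3.717995143316684))
```

Knob top is at about 54–58 mm near (488,256), and the plate edges fit z=18. Now I'll grasp it.

arm_command([
  {"linear":[0.95,-0.06,1],"turn":0,"jaw":0.7},
  {"linear":[0,0,1],"turn":0,"jaw":0.7},
  {"linear":[0,0,1],"turn":0,"jaw":0.7},
  {"linear":[0,0,1],"turn":0,"jaw":0.7},
  {"linear":[0,0,1],"turn":0,"jaw":0.7},
  {"linear":[0,0,1],"turn":0,"jaw":0.7},
  {"linear":[0,0,0.7],"turn":0,"jaw":0.7},
  {"linear":[0,0,0.4],"turn":0,"jaw":0.7},
  {"linear":[0,0,0],"turn":0,"jaw":0.7},
  {"linear":[0,0,0],"turn":0,"jaw":0.7},
])

```text
time: 6.5
ee_pos: [488.5, 257.3, 26.4]
orientation: [0.999, 0.051, 0.001, -0.0]
contact_force: [0.0, 0.2, 1.2]
finger_gap: 61.8
grip_force: 0.0
```

arm_command([
  {"linear":[0,0,0],"turn":0,"jaw":0.5},
  {"linear":[0,0,0],"turn":0,"jaw":0.35},
  {"linear":[0,0,0],"turn":0,"jaw":0.2},
  {"linear":[0,0,0],"turn":0,"jaw":0},
  {"linear":[0,0,0],"turn":0,"jaw":0},
  {"linear":[0,0,0],"turn":0,"jaw":0},
  {"linear":[0,0,0],"turn":0,"jaw":0},
  {"linear":[0,0,0],"turn":0,"jaw":0},
])

```text
time: 7.5
ee_pos: [487.9, 257.1, 25.8]
orientation: [0.999, 0.052, 0.0, 0.0]
contact_force: [0.7, -0.4, 2.8]
finger_gap: 24.7
grip_force: 30.0
```

arm_command([
  {"linear":[0,0,-0.4],"turn":0,"jaw":0},
  {"linear":[0,0,-0.8],"turn":0,"jaw":0},
  {"linear":[0,0,-1],"turn":0,"jaw":0},
  {"linear":[0,0,-0.8],"turn":0,"jaw":0},
  {"linear":[0,0,-0.4],"turn":3.3,"jaw":0},
  {"linear":[0,0,0],"turn":4,"jaw":0},
  {"linear":[0,0,0],"turn":4,"jaw":0},
  {"linear":[0,0,0],"turn":3,"jaw":0},
  {"linear":[0,0,0],"turn":0,"jaw":0},
])

```text
time: 8.62
ee_pos: [487.5, 257.0, 127.3]
orientation: [0.997, -0.073, -0.0, 0.0]
contact_force: [-0.3, -0.3, -3.3]
finger_gap: 25.3
grip_force: 30.0
```

arm_command([
  {"linear":[0.1,0.3,0],"turn":0,"jaw":0},
  {"linear":[0.2,0.6,0],"turn":0,"jaw":0},
  {"linear":[0.3,0.9,0],"turn":0,"jaw":0},
  {"linear":[0.3,1,0],"turn":0,"jaw":0},
  {"linear":[0.3,1,0],"turn":0,"jaw":0},
  {"linear":[0.3,1,0],"turn":0,"jaw":0},
  {"linear":[0.3,1,0],"turn":0,"jaw":0},
  {"linear":[0.3,1,0],"turn":0,"jaw":0},
  {"linear":[0.3,1,0],"turn":0,"jaw":0},
  {"linear":[0.3,1,0],"turn":0,"jaw":0},
  {"linear":[0.3,1,0],"turn":0,"jaw":0},
  {"linear":[0.3,0.9,0],"turn":0,"jaw":0},
])

```text
time: 10.12
ee_pos: [538.3, -78.4, 127.7]
orientation: [0.997, -0.074, -0.0, 0.001]
contact_force: [-0.6, 0.9, -4.0]
finger_gap: 25.1
grip_force: 30.0
```

arm_command([
  {"linear":[0.2,0.8,0],"turn":0,"jaw":0},
  {"linear":[0.2,0.6,0],"turn":0,"jaw":0},
  {"linear":[0.06,0.3,0],"turn":0,"jaw":0},
  {"linear":[0,0,0],"turn":0,"jaw":0},
  {"linear":[0,0,0],"turn":0,"jaw":0},
])

```text
time: 10.75
ee_pos: [545.3, -125.9, 127.7]
orientation: [0.997, -0.072, -0.0, -0.0]
contact_force: [-0.3, 0.7, -4.2]
finger_gap: 25.1
grip_force: 30.0
```

```bash
python3 - <<'E'
from h import *
s=r.get_state();p=r.camera_params("wrist");im=r.read_camera("wrist")
print(s["time"],s["ee_pos"],s["orientation"],s["contact_force"],s["ft_torque"],s["finger_gap"])
y=2*np.arctan2(s["orientation"][1],s["orientation"][0]);print("yaw",np.degrees(y))
cv2.imwrite("pics/w4.png",im[:,:,::-1]); import pickle; pickle.dump(p,open("w4.pkl","wb"))
E
```

```text
10.75 [ 545.26487727 -125.8871932   127.67391327] [ 9.97394974e-01 -7.21317907e-02 -1.54939930e-04 -4.96752241e-04] [-0.28841139  0.74504523 -4.15177795] [ 0.05284379  0.050477   -0.04685053] 25.082814514826655
yaw -8.272880034594776
```

View pics/w4.png

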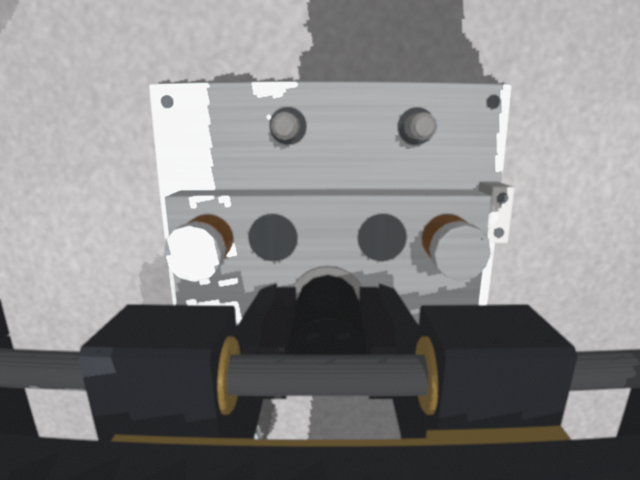

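The carrier is held level above the deck, its long edge (row about 195) parallel to the deck edge (row about 85). The dowels at (287,125) and (418,125) and the stop at (500,215) are all clear. Lowering.

arm_command([
  {"linear":[0,0,0.5],"turn":0,"jaw":0},
  {"linear":[0,0,0.8],"turn":0,"jaw":0},
  {"linear":[0,0,0.8],"turn":0,"jaw":0},
  {"linear":[0,0,0.5],"turn":0,"jaw":0},
  {"linear":[0,0,0.2],"turn":0,"jaw":0},
  {"linear":[0,0,0],"turn":0,"jaw":0},
  {"linear":[0,0,0.05],"turn":0,"jaw":0},
  {"linear":[0,0,0.05],"turn":0,"jaw":0},
  {"linear":[0,0,0],"turn":0,"jaw":0},
  {"linear":[0,0,0],"turn":0,"jaw":0},
])

```text
time: 12.05
ee_pos: [545.4, -127.4, 40.9]
orientation: [0.997, -0.073, 0.0, 0.0]
contact_force: [-0.8, 0.0, -4.3]
finger_gap: 25.0
grip_force: 30.0
```

arm_command([
  {"linear":[0,0,0.05],"turn":0,"jaw":0},
  {"linear":[0,0,0.03],"turn":0,"jaw":0},
  {"linear":[0,0,0.02],"turn":0,"jaw":0},
  {"linear":[0,0,0],"turn":0,"jaw":0},
  {"linear":[0,0,0],"turn":0,"jaw":0},
])

```text
time: 12.68
ee_pos: [545.3, -127.3, 37.9]
orientation: [0.997, -0.073, 0.0, 0.0]
contact_force: [0.4, 0.1, -1.9]
finger_gap: 25.4
grip_force: 30.0
```

arm_command([
  {"linear":[0,0,0.01],"turn":0,"jaw":0},
  {"linear":[0,0,0],"turn":0,"jaw":0},
  {"linear":[0,0,0],"turn":0,"jaw":0},
  {"linear":[0,0,0],"turn":0,"jaw":0},
])

```text
time: 13.18
ee_pos: [545.4, -127.4, 37.8]
orientation: [0.997, -0.073, 0.0, 0.0]
contact_force: [-1.9, -0.2, 6.3]
finger_gap: 25.2
grip_force: 30.0
```

arm_command([
  {"linear":[0.1,0,0],"turn":0,"jaw":0},
  {"linear":[0.1,0,0],"turn":0,"jaw":0},
  {"linear":[0.1,0,0],"turn":0,"jaw":0},
  {"linear":[0.1,0,0],"turn":0,"jaw":0},
  {"linear":[0.05,0,0],"turn":0,"jaw":0},
  {"linear":[0,0,0],"turn":0,"jaw":0},
  {"linear":[0,0,0],"turn":0,"jaw":0},
])

```text
time: 14.05
ee_pos: [559.0, -129.5, 37.8]
orientation: [0.997, -0.073, 0.0, 0.0]
contact_force: [-1.2, 0.3, 5.4]
finger_gap: 24.9
grip_force: 30.0
```

arm_command([
  {"linear":[0.03,0,-0.005],"turn":0,"jaw":0},
  {"linear":[0.03,0,0],"turn":0,"jaw":0},
  {"linear":[0.01,0,0],"turn":0,"jaw":0},
  {"linear":[0,0,0],"turn":0,"jaw":0},
  {"linear":[0,0,0],"turn":0,"jaw":0},
])

```text
time: 14.68
ee_pos: [560.8, -129.7, 37.8]
orientation: [0.997, -0.073, 0.0, 0.0]
contact_force: [-2.6, 0.5, 6.6]
finger_gap: 25.2
grip_force: 30.0
```

```bash
cat > f.py <<'E'
from h import *
import sys
a=np.radians(-8.2);ex=np.array([np.cos(a),np.sin(a)]);ey=np.array([-np.sin(a),np.cos(a)])
F=[];T=[]
for i in range(int(sys.argv[1]) if len(sys.argv)>1 else 1):
    s=r.get_state();F.append(s["contact_force"]);T.append(s["ft_torque"])
    if len(sys.argv)>1: im=r.read_camera("wrist")
f=np.mean(F,0);d=s["ee_pos"][:2]-[558.5,-129.9]
print("t",s["time"],"deck xy",(d@ex).round(2),(d@ey).round(2),"z",s["ee_pos"][2].round(2),"F deck x,y",(f[:2]@ex).round(2),(f[:2]@ey).round(2),"z",f[2].round(2),"T",np.mean(T,0).round(3),"yaw",np.degrees(2*np.arctan2(s["orientation"][1],s["orientation"][0])).round(2))
if len(sys.argv)>1: cv2.imwrite(f"pics/w{int(s['time']*10)}.png",im[:,:,::-1])
E
python3 f.py 3
```

```text
t 14.775 deck xy 2.19 0.47 z 37.8 F deck x,y -2.12 -0.19 z 5.97 T [0.08  0.398 0.011] yaw -8.39
```

arm_command([
  {"linear":[0.02,0,-0.005],"turn":0,"jaw":0},
  {"linear":[0.01,0,0],"turn":0,"jaw":0},
  {"linear":[0,0,0],"turn":0,"jaw":0},
  {"linear":[0,0,0],"turn":0,"jaw":0},
])

```text
time: 15.32
ee_pos: [561.7, -129.8, 37.8]
orientation: [0.997, -0.073, 0.0, 0.0]
contact_force: [-2.3, 0.8, 5.6]
finger_gap: 24.7
grip_force: 30.0
```

```bash
python3 f.py 3
```

```text
t 15.425 deck xy 3.12 0.51 z 37.81 F deck x,y -1.28 0.71 z 5.16 T [ 0.061  0.414 -0.013] yaw -8.38
```

arm_command([
  {"linear":[0.01,0,0],"turn":0,"jaw":0},
  {"linear":[0.01,0,0],"turn":0,"jaw":0},
  {"linear":[0,0,0],"turn":0,"jaw":0},
  {"linear":[0,0,0],"turn":0,"jaw":0},
])

```text
time: 15.98
ee_pos: [562.3, -129.9, 37.8]
orientation: [0.997, -0.073, 0.0, 0.0]
contact_force: [-2.7, 0.0, 6.0]
finger_gap: 25.1
grip_force: 30.0
```

```bash
python3 f.py 3
```

```text
t 16.075 deck xy 3.76 0.54 z 37.8 F deck x,y -2.39 -0.04 z 5.73 T [ 0.023  0.404 -0.008] yaw -8.38
```

arm_command([
  {"linear":[0.01,0,0],"turn":0,"jaw":0},
  {"linear":[0.01,0,0],"turn":0,"jaw":0},
  {"linear":[0,0,0],"turn":0,"jaw":0},
  {"linear":[0,0,0],"turn":0,"jaw":0},
])

```text
time: 16.62
ee_pos: [562.9, -130.0, 37.8]
orientation: [0.997, -0.073, 0.0, 0.0]
contact_force: [-1.1, 0.8, 5.8]
finger_gap: 24.9
grip_force: 30.0
```

```bash
python3 f.py 3
```

```text
t 16.725 deck xy 4.31 0.52 z 37.8 F deck x,y -1.86 -0.11 z 5.59 T [0.062 0.387 0.024] yaw -8.38
```

arm_command([
  {"linear":[0.01,0,0],"turn":0,"jaw":0},
  {"linear":[0.01,0,0],"turn":0,"jaw":0},
  {"linear":[0,0,0],"turn":0,"jaw":0},
  {"linear":[0,0,0],"turn":0,"jaw":0},
])

```text
time: 17.27
ee_pos: [563.5, -130.0, 37.8]
orientation: [0.997, -0.073, 0.0, 0.0]
contact_force: [-1.7, 1.0, 5.7]
finger_gap: 25.0
grip_force: 30.0
```

```bash
python3 f.py 3
```

```text
t 17.375 deck xy 4.93 0.55 z 37.8 F deck x,y -1.91 -0.0 z 5.85 T [ 0.049  0.402 -0.011] yaw -8.38
```

arm_command([
  {"linear":[0.01,0,0],"turn":0,"jaw":0},
  {"linear":[0.01,0,0],"turn":0,"jaw":0},
  {"linear":[0,0,0],"turn":0,"jaw":0},
  {"linear":[0,0,0],"turn":0,"jaw":0},
])

```text
time: 17.92
ee_pos: [563.7, -130.1, 37.8]
orientation: [0.997, -0.073, -0.0, 0.0]
contact_force: [-2.7, 0.5, 6.5]
finger_gap: 25.2
grip_force: 30.0
```

```bash
python3 f.py 3
```

```text
t 18.025 deck xy 5.1 0.57 z 37.77 F deck x,y -2.67 -0.25 z 6.45 T [0.098 0.551 0.007] yaw -8.38
```

arm_command([
  {"linear":[0.01,0,0],"turn":0,"jaw":0},
  {"linear":[0.01,0,0],"turn":0,"jaw":0},
  {"linear":[0,0,0],"turn":0,"jaw":0},
  {"linear":[0,0,0],"turn":0,"jaw":0},
])

```text
time: 18.58
ee_pos: [563.7, -130.1, 37.8]
orientation: [0.997, -0.073, -0.001, 0.0]
contact_force: [-3.2, -0.0, 6.7]
finger_gap: 25.3
grip_force: 30.0
```

```bash
python3 f.py 3
```

```text
t 18.675 deck xy 5.16 0.55 z 37.82 F deck x,y -3.61 0.02 z 6.47 T [ 0.136  0.725 -0.014] yaw -8.38
```

arm_command([
  {"linear":[0.03,0,0],"turn":0,"jaw":0},
  {"linear":[0.03,0,0],"turn":0,"jaw":0},
  {"linear":[0,0,0],"turn":0,"jaw":0},
  {"linear":[0,0,0],"turn":0,"jaw":0},
])

```text
time: 19.23
ee_pos: [563.7, -130.1, 37.8]
orientation: [0.997, -0.073, -0.003, -0.0]
contact_force: [-6.8, 1.2, 9.7]
finger_gap: 25.4
grip_force: 30.0
```

```bash
python3 f.py 3
```

```text
t 19.325 deck xy 5.18 0.56 z 37.75 F deck x,y -6.21 0.31 z 10.2 T [ 0.285  1.322 -0.021] yaw -8.38
```

arm_command([
  {"linear":[0.04,0,-0.02],"turn":0,"jaw":0},
  {"linear":[0.03,0,-0.02],"turn":0,"jaw":0},
  {"linear":[0.03,0,-0.01],"turn":0,"jaw":0},
  {"linear":[0,0,0],"turn":0,"jaw":0},
  {"linear":[0,0,0],"turn":0,"jaw":0},
])

```text
time: 20.0
ee_pos: [563.8, -130.1, 37.8]
orientation: [0.997, -0.073, -0.006, -0.0]
contact_force: [-9.2, 1.9, 3.6]
finger_gap: 24.8
grip_force: 30.0
```

```bash
python3 f.py 3
```

```text
t 20.1 deck xy 5.25 0.57 z 37.84 F deck x,y -9.01 0.28 z 3.44 T [ 0.375  1.752 -0.029] yaw -8.38
```

arm_command([
  {"linear":[0,0.05,0],"turn":0,"jaw":0},
  {"linear":[0,0.1,0],"turn":0,"jaw":0},
  {"linear":[0,0.1,0],"turn":0,"jaw":0},
  {"linear":[0,0.1,0],"turn":0,"jaw":0},
  {"linear":[0,0.05,0],"turn":0,"jaw":0},
  {"linear":[0.03,0,0],"turn":0,"jaw":0},
  {"linear":[0.03,0,0],"turn":0,"jaw":0},
  {"linear":[0,0,0],"turn":0,"jaw":0},
  {"linear":[0,0,0],"turn":0,"jaw":0},
])

```text
time: 21.28
ee_pos: [562.3, -140.5, 37.8]
orientation: [0.997, -0.073, -0.007, -0.001]
contact_force: [-10.6, 4.9, 6.8]
finger_gap: 25.3
grip_force: 30.0
```

```bash
python3 f.py 3
```

```text
t 21.375 deck xy 5.29 -10.0 z 37.82 F deck x,y -11.72 3.35 z 6.97 T [ 0.973  2.337 -0.035] yaw -8.32
```

arm_command([
  {"linear":[0.03,0,-0.01],"turn":0,"jaw":0},
  {"linear":[0.03,0,-0.01],"turn":0,"jaw":0},
  {"linear":[0.03,0,-0.01],"turn":0,"jaw":0},
  {"linear":[0,0,0],"turn":0,"jaw":0},
  {"linear":[0,0,0],"turn":0,"jaw":0},
  {"linear":[0,0,0],"turn":0,"jaw":0},
])

```text
time: 22.18
ee_pos: [562.4, -140.6, 38.0]
orientation: [0.997, -0.073, -0.01, -0.001]
contact_force: [-14.1, 5.4, 6.3]
finger_gap: 25.3
grip_force: 30.0
```

```bash
python3 f.py 3
```

```text
t 22.275 deck xy 5.39 -10.01 z 37.99 F deck x,y -15.01 3.7 z 6.48 T [1.072 2.944 0.015] yaw -8.32
```

arm_command([
  {"linear":[-0.04,0,0.01],"turn":0,"jaw":0},
  {"linear":[-0.04,0.05,0.01],"turn":0,"jaw":0},
  {"linear":[0,0.1,0],"turn":0,"jaw":0},
  {"linear":[0,0.1,0],"turn":0,"jaw":0},
  {"linear":[0,0.1,0],"turn":0,"jaw":0},
  {"linear":[0,0.05,0],"turn":0,"jaw":0},
  {"linear":[0,0,0],"turn":0,"jaw":0},
  {"linear":[0,0,0],"turn":0,"jaw":0},
])

```text
time: 23.32
ee_pos: [560.6, -151.9, 37.8]
orientation: [0.997, -0.072, -0.008, -0.002]
contact_force: [-10.9, 5.6, 5.2]
finger_gap: 24.8
grip_force: 30.0
```

```bash
python3 f.py 3
```

```text
t 23.425 deck xy 5.26 -21.54 z 37.83 F deck x,y -12.0 3.81 z 5.3 T [1.115 2.306 0.013] yaw -8.3
```

arm_command([
  {"linear":[0,0.03,0],"turn":0,"jaw":0},
  {"linear":[0,0.02,0],"turn":0,"jaw":0},
  {"linear":[0,0.01,0],"turn":0,"jaw":0},
  {"linear":[0,0,0],"turn":0,"jaw":0},
  {"linear":[0,0,0],"turn":0,"jaw":0},
])

```text
time: 24.1
ee_pos: [560.4, -153.3, 37.8]
orientation: [0.997, -0.072, -0.008, -0.002]
contact_force: [-12.1, 5.6, 5.1]
finger_gap: 25.1
grip_force: 30.0
```

```bash
python3 f.py 2
```

```text
t 24.15 deck xy 5.25 -22.95 z 37.82 F deck x,y -12.12 4.08 z 5.23 T [1.221 2.304 0.025] yaw -8.29
```

arm_command([
  {"linear":[0,0.02,0],"turn":0,"jaw":0},
  {"linear":[0,0.02,0],"turn":0,"jaw":0},
  {"linear":[0,0,0],"turn":0,"jaw":0},
  {"linear":[0,0,0],"turn":0,"jaw":0},
])

```text
time: 24.7
ee_pos: [560.3, -154.6, 37.8]
orientation: [0.997, -0.072, -0.008, -0.002]
contact_force: [-11.4, 6.1, 4.8]
finger_gap: 25.0
grip_force: 30.0
```

```bash
python3 f.py 2
```

```text
t 24.75 deck xy 5.26 -24.15 z 37.85 F deck x,y -12.25 4.77 z 5.38 T [ 1.193  2.261 -0.012] yaw -8.29
```

arm_command([
  {"linear":[0,0.02,0],"turn":0,"jaw":0},
  {"linear":[0,0.02,0],"turn":0,"jaw":0},
  {"linear":[0,0,0],"turn":0,"jaw":0},
  {"linear":[0,0,0],"turn":0,"jaw":0},
])

```text
time: 25.3
ee_pos: [560.2, -154.9, 37.8]
orientation: [0.997, -0.072, -0.008, -0.002]
contact_force: [-11.5, 7.5, 5.2]
finger_gap: 25.0
grip_force: 30.0
```

```bash
python3 f.py 2
```

```text
t 25.35 deck xy 5.25 -24.54 z 37.81 F deck x,y -12.36 5.73 z 5.49 T [ 1.432  2.259 -0.003] yaw -8.26
```

arm_command([
  {"linear":[0,0.03,0],"turn":0,"jaw":0},
  {"linear":[0,0.03,0],"turn":0,"jaw":0},
  {"linear":[0,0.02,0],"turn":0,"jaw":0},
  {"linear":[0,0,0],"turn":0,"jaw":0},
  {"linear":[0,0,0],"turn":0,"jaw":0},
])

```text
time: 26.02
ee_pos: [560.2, -155.0, 37.8]
orientation: [0.997, -0.071, -0.008, -0.004]
contact_force: [-11.6, 10.7, 6.8]
finger_gap: 25.1
grip_force: 30.0
```

```bash
python3 f.py 2
```

```text
t 26.075 deck xy 5.26 -24.63 z 37.81 F deck x,y -13.26 9.22 z 6.79 T [ 2.147  2.228 -0.05 ] yaw -8.17
```

arm_command([
  {"linear":[0,0.03,0],"turn":0,"jaw":0},
  {"linear":[0,0.02,0],"turn":0,"jaw":0},
  {"linear":[0,0,0],"turn":0,"jaw":0},
  {"linear":[0,0,0],"turn":0,"jaw":0},
  {"linear":[0,0,0],"turn":0,"jaw":0},
])

```text
time: 26.75
ee_pos: [560.2, -155.1, 37.8]
orientation: [0.997, -0.071, -0.008, -0.004]
contact_force: [-11.1, 13.6, 7.5]
finger_gap: 25.1
grip_force: 30.1
```

```bash
python3 f.py 3
```

```text
t 26.85 deck xy 5.28 -24.64 z 37.85 F deck x,y -12.6 11.75 z 7.17 T [ 2.603  2.217 -0.065] yaw -8.11
```

arm_command([
  {"linear":[-0.05,-0.03,0],"turn":0,"jaw":0},
  {"linear":[-0.05,-0.03,0],"turn":0,"jaw":0},
  {"linear":[-0.05,-0.02,0],"turn":0,"jaw":0},
  {"linear":[-0.03,0,0],"turn":0,"jaw":0},
  {"linear":[0,0,0],"turn":0,"jaw":0},
  {"linear":[0,0,0],"turn":0,"jaw":0},
])

```text
time: 27.65
ee_pos: [560.1, -155.1, 38.2]
orientation: [0.997, -0.071, -0.002, -0.003]
contact_force: [-3.3, 8.0, -1.3]
finger_gap: 25.1
grip_force: 30.0
```

```bash
python3 f.py 3
```

```text
t 27.75 deck xy 5.24 -24.69 z 38.18 F deck x,y -3.53 7.15 z -1.36 T [ 1.49   0.558 -0.03 ] yaw -8.2
```

arm_command([
  {"linear":[-0.02,-0.04,0.02],"turn":0,"jaw":0},
  {"linear":[-0.02,-0.04,0.01],"turn":0,"jaw":0},
  {"linear":[0,-0.02,0],"turn":0,"jaw":0},
  {"linear":[0,0,0],"turn":0,"jaw":0},
  {"linear":[0,0,0],"turn":0,"jaw":0},
])

```text
time: 28.42
ee_pos: [560.1, -155.0, 37.9]
orientation: [0.997, -0.072, -0.001, -0.001]
contact_force: [-3.1, 4.5, -1.7]
finger_gap: 25.2
grip_force: 30.0
```

```bash
python3 f.py 3
```

```text
t 28.525 deck xy 5.16 -24.59 z 37.89 F deck x,y -2.68 4.24 z -1.63 T [1.026 0.5   0.034] yaw -8.31
```

arm_command([
  {"linear":[0,0,0],"turn":0,"jaw":0.35},
  {"linear":[0,0,0],"turn":0,"jaw":0.45},
  {"linear":[0,0,0],"turn":0,"jaw":0.6},
  {"linear":[0,0,0],"turn":0,"jaw":0.7},
  {"linear":[0,0,0],"turn":0,"jaw":0.7},
  {"linear":[0,0,0],"turn":0,"jaw":0.7},
  {"linear":[0,0,-0.3],"turn":0,"jaw":0.7},
  {"linear":[0,0,-0.8],"turn":0,"jaw":0.7},
  {"linear":[0,0,-1],"turn":0,"jaw":0.7},
  {"linear":[0,0,-1],"turn":0,"jaw":0.7},
  {"linear":[0,0,-1],"turn":0,"jaw":0.7},
  {"linear":[0,0,-1],"turn":0,"jaw":0.7},
])

```text
time: 30.08
ee_pos: [560.9, -156.6, 193.3]
orientation: [0.997, -0.073, 0.0, 0.0]
contact_force: [-0.5, 0.8, -0.2]
finger_gap: 61.9
grip_force: 0.0
```

arm_command([
  {"linear":[-0.5,0,-1],"turn":0,"jaw":0.7},
  {"linear":[-0.5,0,-1],"turn":0,"jaw":0.7},
  {"linear":[0,0,0],"turn":0,"jaw":0.7},
  {"linear":[0,0,0],"turn":0,"jaw":0.7},
])

```text
time: 30.58
ee_pos: [531.3, -152.2, 251.4]
orientation: [0.997, -0.073, -0.0, 0.0]
contact_force: [-1.0, -0.7, -0.2]
finger_gap: 61.6
grip_force: 0.0
```

```bash
python3 f.py 1; python3 - <<'E'
from h import *
im=r.read_camera("wrist");t=r.read_camera("top")
c=cv2.resize(t[150:290,290:450],None,fx=3,fy=3)
cv2.imwrite("pics/fin.png",np.vstack([np.pad(im[:330],((0,0),(0,0),(0,0)))])[:,:,::-1])
E
```

```text
t 30.575 deck xy -23.77 -25.94 z 251.39 F deck x,y -0.84 -0.85 z -0.22 T [0.005 0.052 0.009] yaw -8.37
```

View pics/fin.png

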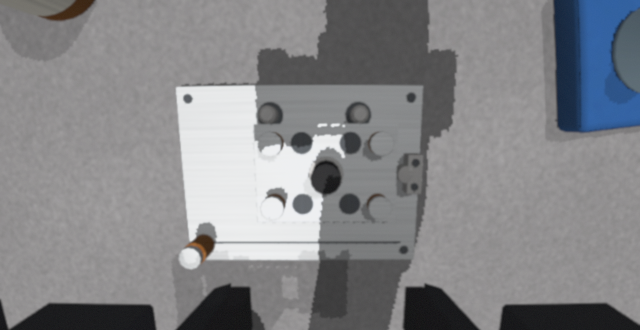

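The carrier sits against both dowels (270,113 and 358,113) and the stop nose (400,175), and the spare vial is undisturbed. One quick edge check before handing in.

```bash
python3 - <<'E'
from h import *
im=cv2.imread("pics/fin.png");p=r.camera_params("wrist")
g=cv2.GaussianBlur(cv2.cvtColor(im,cv2.COLOR_BGR2GRAY),(3,3),0).astype(float)
gy=np.abs(cv2.Sobel(g,cv2.CV_64F,0,1));gx=np.abs(cv2.Sobel(g,cv2.CV_64F,1,0))
a=np.radians(-8.2);M=np.array([[np.cos(a),np.sin(a)],[-np.sin(a),np.cos(a)]])
def D(pts,z): return (plane("w",pts,z,p)[:,:2]-[558.5,-129.9])@M.T
n=D([(u,216+gy[216:229,u].argmax()) for u in range(262,388)],30);f=D([(u,118+gy[118:131,u].argmax()) for u in range(290,340)],30)
l=D([(250+gx[v,250:264].argmax(),v) for v in range(135,215)],30);q=D([(388+gx[v,388:402].argmax(),v) for v in range(190,218)],30)
print("near x",np.median(n[:,0]),"far x",np.median(f[:,0]),"left y",np.median(l[:,1]),"right y",np.median(q[:,1]))
print("angle deg",np.degrees(np.polyfit(n[:,1],n[:,0],1)[0]))
E
```

```text
near x -39.19556841472103 far x 47.15895526650875 left y 38.982049912448765 right y -85.7484950721794
angle deg 1.352127509060646
```

```bash
python3 - <<'E'
from h import *
im=cv2.imread("pics/fin.png");p=r.camera_params("wrist")
g=cv2.GaussianBlur(cv2.cvtColor(im,cv2.COLOR_BGR2GRAY),(3,3),0).astype(float)
gy=np.abs(cv2.Sobel(g,cv2.CV_64F,0,1));gx=np.abs(cv2.Sobel(g,cv2.CV_64F,1,0))
def A(pts,z,nm):
    w=plane("w",pts,z,p)[:,:2].astype(np.float32)
    for i in range(4):
        v=cv2.fitLine(w,cv2.DIST_HUBER,0,.3,.01).ravel();res=np.abs((w-v[2:])@[-v[1],v[0]]);w=w[res<max(.8,np.median(res)*1.5)]
    print(nm,np.degrees(np.arctan2(v[1],v[0]))%180,len(w),"of",len(pts))
A([(u,217+gy[217:228,u].argmax()) for u in range(262,318)],30,"near lit")
A([(u,217+gy[217:228,u].argmax()) for u in range(335,388)],30,"near shade")
A([(u,217+gy[217:228,u].argmax()) for u in range(262,388)],30,"near")
A([(251+gx[v,251:263].argmax(),v) for v in range(140,215)],30,"left")
A([(u,255+gy[255:266,u].argmax()) for u in range(220,400)],12,"deck near")
for nm,c in (("vials",[(272,208),(378,208)]),("vials",[(270,143),(381,143)])):
    k=[]
    for x,y in c: k.append((x,y))
e=cv2.resize(im[95:240,165:435],None,fx=2.9,fy=2.9,interpolation=cv2.INTER_CUBIC);e=cv2.createCLAHE(3,(4,4)).apply(cv2.cvtColor(e,cv2.COLOR_BGR2GRAY));cv2.imwrite("pics/finc.png",e)
E
```

```text
near lit 76.65932 28 of 56
near shade 77.21222 28 of 53
near 82.41711 72 of 126
left 171.432 34 of 75
deck near 82.17473 143 of 180
```

View pics/finc.png

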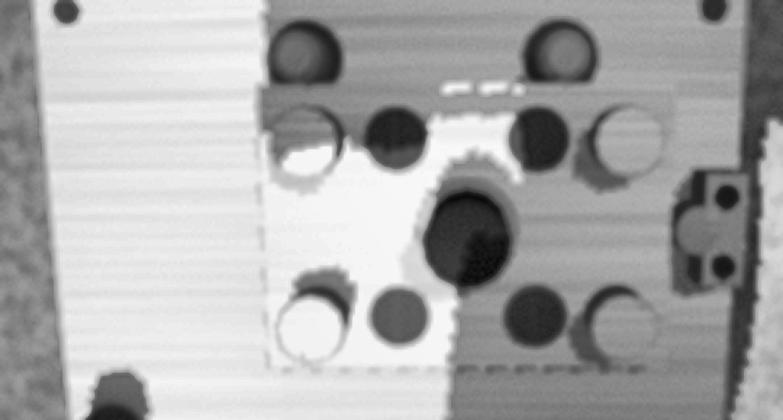

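The carrier touches both dowels and the nose, and is square to the deck within about 0.3° (long edge) and 0.4° (short edge). Handing in.

```bash
python3 -c "
from workcell import r
print(r.sign_off())"
```

```text
the job is handed in; nothing more can be done
None
```

I set the carrier on the deck, pressed it against both dowels, slid it to the end stop and let go; the final picture shows it home and square within about 0.4°, and I handed the job in at about 31 s (no verdict was returned).

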